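# Sort the stripped gearbox parts

### The arm

A 6-joint arm with a two-finger parallel gripper is mounted at the origin on the work surface. World frame = base frame: x ahead of the robot, y to its left, z up, the work surface at z = 0. Lengths are in m, angles in degrees, forces in N, time in s.
With the tool pointing down it reaches from about 0.25 to 0.725 m from the base axis. Payload 9.7 kg.
Tool frame: the origin (TCP) lies between the finger pads; the fingertips stand 19 mm ahead of it and the grasp point (between the pads) is the TCP; z points along the fingers, y is the line along which they close (so a half turn about z gives the same grasp; the last joint's range is limited). The gripper opens to 85 mm and grips with 20 to 120 N. Pads are 22 mm wide; open, the fingers measure 114 mm over their backs; the gripper's body (76 mm by 85 mm) begins 54 mm behind the grasp point. The pads swing forward as they close: fully open they stand 13 mm farther back than shut.
Start: joints at [71.562, 4.979, 10.078, 95.1, 0, 90], TCP at [0.174, 0.522, 0.25] pointing down, gripper open.
Joint ranges: [-179.16, 179.16], [-48.56, 103.87], [-65.8, 70.77], [-126.05, 130.52], [-82.76, 87.17], [-180, 180]. Speed limits (degrees/s): [127.2, 127.2, 147.25, 180, 180, 180].

### API

Orientations are given as [roll, pitch, yaw] about the fixed x, y, z axes, in that order (R = Rz(yaw) Ry(pitch) Rx(roll)).
In Python, from bench import arm gives the robot as it stands. The module is installed in compiled form; this text tells all that it offers.
- The arm moves only by the tool step_arm, never from a script. Its argument "series" is text: rows parted by semicolons, each of 7 numbers parted by spaces: the turn, a rotation vector about the world's x, y, z in degrees, then the shift along the world's x, y, z in m, then the finger opening in m, from 0 to 0.0854. A call has 1 to 12 rows; each row shifts and turns the commanded pose from where the row before left it; what a row does not reach is not made up. A row lasts 1/8 s, in which the tool goes at most 62.5 mm and 10.7 degrees, less where a joint would pass 70% of its speed; a pose out of reach is approached as far as the arm can. A call is refused whole if a number of a shift passes 0.0625 or a number of a turn 10.7, either way. A call with a gripper value outside its range is refused whole. The fingers move at their own pace and stop on an object; "squeeze" is the grip in N (left out, the last holds). Time passes only in rows, so rows that do not move let the fingers close. It gives the time, the measured TCP pose, the force, the opening and the grip force at its end, in the units of the state.
- arm.read_state(): the state, without advancing time (a new reading comes with each control period).
- arm.grab_frame(name): name is "side" or "top"; returns (picture, depth): 420x560x3 uint8, red, green, blue; 420x560 float32, m along the optical axis (not along the pixel's ray), 0 where there is no reading.
- arm.camera_params(name): a dict with "fx", "fy", "cx", "cy" (pixels), "xyz" and "orientation" of the camera in the world. Camera axes: x right, y up, looking along -z (the intrinsics and any distortion apply to the point x, -y, -z); pixel columns grow to the right and rows downward; lengths in m; the calibration is good to about 2 mm. A picture is of the moment at which its call begins. camera_params takes no time and is no camera call.
- arm.hand_in(): hands the job in; it is judged then, once.
Trained networks look in the newest picture that a camera, given by its name, has taken for a name from the list of things; names that differ only in an ending like _2 or _b are one class to them, and where a whole thing is asked for, a point or a joint stands for the part that bears it (a point fixed in the world has none). Each returns a list of dicts, best first, with "p" (0 to 1); they miss things now and then, are a little off and sometimes report something else, mostly with a low value. They report only what shows in the picture. A call takes as long as a camera call.
- arm.boxes_of(camera, name): "location" ([row, column] in pixels, amid what is visible of it).
- arm.landmark_of(camera, name): "location" ([row, column] in pixels: a listed point, or the origin of a listed thing).
The state is a dict: "clock": time; "joints": joint angles; "qvel": joint speeds; "joint_efforts": joint torques, N m; "position": TCP position; "orientation": TCP orientation; "ft_force": force on the tool from outside, world axes, zero at the start; "wrist_torque": the same for the moment, N m; "gripper_width": opening from 0.0 (shut) to 1.0 (fully open); "finger_force": force on a finger pad.
Only numpy, scipy, OpenCV 4.12 (cv2) and the standard library are available. Lean on these libraries where they do the work, as an engineer would, in place of code of your own. Each camera call takes 0.05 s, during which the arm holds its last target. There are 200 camera calls.

### The job

Sort the five parts from the stripped gearbox into their trays: both steel gears into the blue tray, both brass bushings into the red tray and the green bearing block into the yellow tray. Set each part down gently, without dropping or tossing it, so that it stands flat on the floor of its tray the same way up as it stands now, none on top of another. Leave the loose hex nut where it lies.

Things in the scene. Friction and masses are not known exactly. Their poses are not given: they have to be found in the camera images.
- large_gear_center (a point): The larger steel spur gear lying flat on the bench with its hub up: a toothed disc 60 mm across and 12 mm thick with, on top, a smooth round hub 26 mm across and 26 mm high (38 mm in all). Best gripped by the hub, above the disc. This point lies on its axis, 19 mm above its underside; z up. About 340 g.
- small_gear_center (a point): The smaller steel spur gear lying flat on the bench with its hub up: a toothed disc 44 mm across and 12 mm thick with, on top, a smooth round hub 22 mm across and 26 mm high (38 mm in all). Best gripped by the hub, above the disc. This point lies on its axis, 19 mm above its underside; z up. About 200 g.
- large_bushing_center (a point): The larger flanged brass bushing (yellow metal, a short tube) standing on its flange: flange 50 mm across and 6 mm thick at the bottom, tube above it 36 mm outside, 24 mm bore, 36 mm high in all. This point lies on its axis, 18 mm above its underside; z up. About 200 g.
- small_bushing_center (a point): The smaller flanged brass bushing (yellow metal, a short tube) standing on its flange: flange 38 mm across and 6 mm thick at the bottom, tube above it 24 mm outside, 12 mm bore, 36 mm high in all. This point lies on its axis, 18 mm above its underside; z up. About 100 g.
- bearing_block_center (a point): Green pillow-block bearing standing on its foot: foot 28 (its x) by 80 (its y) by 10 mm; above it, centred, an upright round-topped housing 26 mm thick along x with flat faces and 48 mm wide along y, 54 mm high in all, with a steel bearing in both faces. Best gripped across the 26 mm thickness. This point lies at its middle, 27 mm above its underside; z up. About 450 g.
- blue_tray: Blue plastic tray fixed to the bench, open on top, 92 (its x) by 150 (its y, the long way) by 18 mm high, wall and floor 3 mm thick, so inside it is 86 by 144 mm and its floor lies 3 mm above its origin, which is the centre of its underside on the bench (z = 0). Empty at the start. z up.
- red_tray: Red plastic tray fixed to the bench, open on top, 92 (its x) by 150 (its y, the long way) by 18 mm high, wall and floor 3 mm thick, so inside it is 86 by 144 mm and its floor lies 3 mm above its origin, which is the centre of its underside on the bench (z = 0). Empty at the start. z up.
- yellow_tray: Yellow plastic tray fixed to the bench, open on top, 92 (its x) by 150 (its y, the long way) by 18 mm high, wall and floor 3 mm thick, so inside it is 86 by 144 mm and its floor lies 3 mm above its origin, which is the centre of its underside on the bench (z = 0). Empty at the start. z up.
- hex_nut_center (a point): Large dark steel hex nut, 46 mm across flats, 22 mm high, lying flat and loose among the parts. It is not one of the parts to sort and stays where it is. This point lies at its middle, 11 mm above the bench.

How it is judged:
By the outcome, as a careful person would: the job done as asked, in the order asked, and still so for the second after the job is handed in, with the robot touching nothing.
It also fails if it takes over 120 s, if anything falls off the work surface, if the arm or the gripper's body presses on something with over 40 N, if the wrist force passes 120 N, or if a joint passes its speed limit or range.

## Working session

There is one attempt and no reset: what is moved stays moved. The work goes in short steps, Python scripts to look and compute and a tool call to move; the robot and the scene stay as the last step left them, time stands still between calls to the robot, and variables do not carry over. Pictures are saved under pics/ and viewed, at most 14 in all, crops included, and the job is handed in when it is done.

Besides the shell and the picture viewer there is one more tool, called in YAML: its name, and indented under it one key for each argument. step_arm: Moves the arm, as the interface text tells. Its arguments: {"type":"object","properties":{"series":{"type":"string"},"squeeze":{"type":"number"}},"required":["series"]}

```bash
mkdir -p pics; cat > h.py <<'E'
import numpy as np, cv2
from scipy.spatial.transform import Rotation as R
from bench import arm
NAMES=["large_gear_center","small_gear_center","large_bushing_center","small_bushing_center","bearing_block_center","hex_nut_center","blue_tray","red_tray","yellow_tray"]
H=dict(zip(NAMES,[.019,.019,.018,.018,.027,.011,0,0,0]))
def cam(n):
    p=arm.camera_params(n); return p, R.from_euler('xyz',p['orientation'],degrees=True).as_matrix(), np.array(p['xyz'])
def ray(n,rc):
    p,M,t=cam(n); K=np.array([[p['fx'],0,p['cx']],[0,p['fy'],p['cy']],[0,0,1]])
    u=np.linalg.solve(K,[rc[1],rc[0],1]); return t, M@np.array([u[0],-u[1],-1.])
def at_z(n,rc,z):
    t,d=ray(n,rc); return t+d*(z-t[2])/d[2]
def cloud(n,D):
    p,M,t=cam(n); r,c=np.indices(D.shape)
    P=np.stack([(c-p['cx'])/p['fx']*D,-(r-p['cy'])/p['fy']*D,-D],-1)
    return P@M.T+t
E
python3 - <<'E'
from h import *
for n in ("top","side"):
    I,D=arm.grab_frame(n); cv2.imwrite(f"pics/{n}0.png",I[:,:,::-1]); np.savez(f"{n}0.npz",I=I,D=D)
    print(n,arm.camera_params(n))
    for k in NAMES:
        for d in arm.landmark_of(n,k)[:3]: print(k,np.round(d['p'],2),np.round(d['location'],1),at_z(n,d['location'],H[k]).round(4))
print(arm.read_state())
E
```

```text
top {'fx': 397.0044446955874, 'fy': 397.0044446955874, 'cx': 276.8968076704401, 'cy': 205.80349683623078, 'xyz': array([ 0.38368741, -0.01242948,  0.93539436]), 'orientation': array([ 11.66491233,   0.17334608, -91.6169446 ])}
large_gear_center 0.91 [266.7 264.8] [0.4317 0.0166 0.019 ]
small_gear_center 0.81 [267.1 331.5] [ 0.4264 -0.1356  0.019 ]
small_gear_center 0.48 [271.5 210. ] [0.4244 0.1418 0.019 ]
large_bushing_center 0.77 [222.1 214.2] [0.5384 0.1328 0.018 ]
small_bushing_center 0.48 [220.8 272.6] [ 0.5375 -0.0039  0.018 ]
bearing_block_center 0.67 [214.5 326.1] [ 0.5473 -0.1287  0.027 ]
hex_nut_center 0.64 [274.5 210.1] [0.4179 0.1429 0.011 ]
blue_tray 0.69 [250.6 131.5] [0.4791 0.3301 0.    ]
red_tray 0.69 [256.3 429.1] [ 0.4458 -0.3679  0.    ]
red_tray 0.44 [272.3 209.3] [0.4234 0.1466 0.    ]
yellow_tray 0.64 [165.  281.7] [ 0.6788 -0.0297  0.    ]
side {'fx': 407.1604963180503, 'fy': 407.1604963180503, 'cx': 279.4698563126905, 'cy': 202.65939496446921, 'xyz': array([ 0.17356983, -0.56427211,  0.68569419]), 'orientation': array([ 48.03043176,   1.00456608, -35.77745367
[... 649 characters left out ...]
252  0.    ]
{'clock': 1.0, 'joints': array([7.15627062e+01, 4.97948238e+00, 1.00794380e+01, 9.50998190e+01,
       1.01807473e-03, 9.00008490e+01]), 'qvel': array([ 0.03603414, -0.0476919 ,  0.04058623,  0.0224522 , -0.04397948,
       -0.11576605]), 'joint_efforts': array([ 1.56670812e-04, -5.20117486e+01,  4.64859545e+01,  2.00387731e-03,
        3.20698211e-05,  1.18925307e-06]), 'position': array([0.17394288, 0.52177239, 0.25028952]), 'orientation': array([ 1.79999863e+02, -1.01807675e-03,  1.61561857e+02]), 'ft_force': array([-0.36275038,  0.58884678,  0.1910266 ]), 'wrist_torque': array([ 0.00485226, -0.05710078,  0.01046728]), 'finger_force': 0.0, 'gripper_width': 1.0004133552186716}
```

View pics/top0.png

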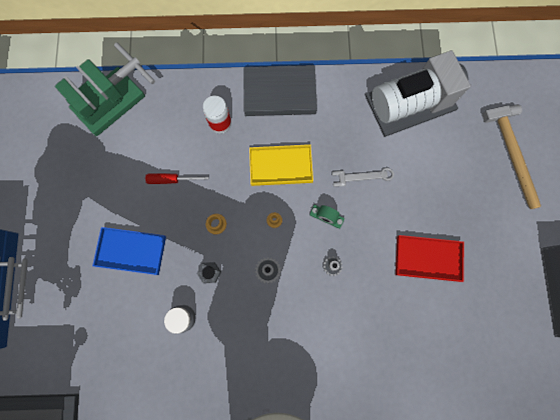

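View pics/side0.png

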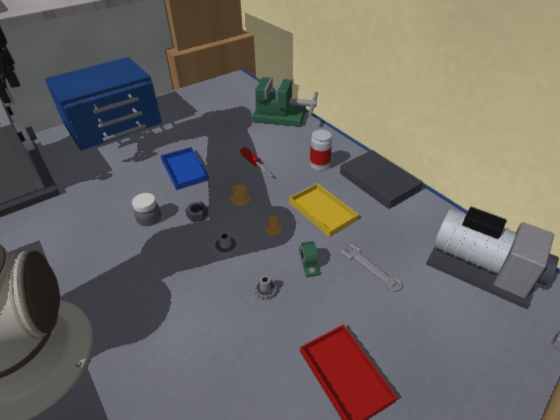

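The top view shows:
- Blue tray at (row 250, col 130), red at (257, 430), yellow at (164, 281).
- Large gear (270, 267), small gear (264, 332), large bushing (224, 215), small bushing (219, 274).
- Green block (214, 327), and the hex nut (271, 209).

The side view agrees. I'll refine the poses with depth.

```bash
python3 - <<'E'
from h import *
import warnings
C={"large_gear":(.427,.017,.038,.013),"small_gear":(.43,-.138,.038,.011),"large_bushing":(.54,.137,.036,.018),"small_bushing":(.54,-.005,.036,.012),"block":(.547,-.13,.05,.03),"nut":(.42,.15,.022,.025)}
T={"blue":(.475,.323),"red":(.442,-.367),"yellow":(.678,-.027)}
for n in("top","side"):
    D=np.load(n+"0.npz")["D"]; I=np.load(n+"0.npz")["I"]; P=cloud(n,D); ok=D>0
    b=ok&(abs(P[...,0]-.5)<.2)&(abs(P[...,1])<.3)&(abs(P[...,2])<.008)
    A=P[b]; c,*_=np.linalg.lstsq(np.c_[A[:,:2],np.ones(len(A))],A[:,2],rcond=None); print(n,"plane",c.round(4), "resid",np.std(A[:,2]-np.c_[A[:,:2],np.ones(len(A))]@c).round(4))
    Z=P[...,2]-(P[...,0]*c[0]+P[...,1]*c[1]+c[2])
    for k,(x,y,z,r) in C.items():
        near=ok&(np.hypot(P[...,0]-x,P[...,1]-y)<.05)
        m=near&(Z>z-.006)
        q=P[m][:,:2]; (cx,cy),rr=cv2.minEnclosingCircle(q.astype(np.float32))
        print(k,"zmax",Z[near].max().round(4),"n",len(q),"mean",q.mean(0).round(4),"mec",np.round((cx,cy,rr),4), "bbox",((q.min(0)+q.max(0))/2).round(4))
        if k=="block":
            m=near&(Z>.015); q=P[m][:,:2].astype(np.float32); print("  rect",cv2.minAreaRect(q)); 
            m=near&(Z>.004)&(Z<.014); q=P[m][:,:2].astype(np.float32); print("  foot rect",cv2.minAreaRect(q))
    hsv=cv2.cvtColor(I,cv2.COLOR_RGB2HSV)
    for k,(x,y) in T.items():
        lo,hi={"blue":(100,130),"red":(0,8),"yellow":(20,35)}[k]
        m=ok&(np.hypot(P[...,0]-x,P[...,1]-y)<.12)&(hsv[...,0]>=lo)&(hsv[...,0]<=hi)&(hsv[...,1]>150)&(Z>.0)&(Z<.025)
        q=P[m][:,:2].astype(np.float32); print(k,len(q),cv2.minAreaRect(q),"rim z",np.percentile(Z[m],[5,50,98]).round(4))
E
```

```text
top plane [ 0.0021 -0.     -0.0002] resid 0.0019
large_gear zmax 0.042 n 103 mean [0.4252 0.0116] mec [0.425  0.012  0.0129] bbox [0.4255 0.0112]
small_gear zmax 0.0414 n 76 mean [ 0.4302 -0.1381] mec [ 0.4305 -0.1379  0.011 ] bbox [ 0.4311 -0.1378]
large_bushing zmax 0.0389 n 111 mean [0.5376 0.1318] mec [0.5377 0.1322 0.018 ] bbox [0.5373 0.1318]
small_bushing zmax 0.0387 n 67 mean [ 0.5426 -0.0061] mec [ 0.5426 -0.0063  0.0118] bbox [ 0.5424 -0.0063]
block zmax 0.0562 n 200 mean [ 0.5468 -0.1308] mec [ 0.5472 -0.1319  0.0222] bbox [ 0.5471 -0.1308]
  rect ((0.5460015535354614, -0.1314498335123062), (0.0698281079530716, 0.028001772239804268), 62.54706573486328)
  foot rect ((0.556455135345459, -0.13853730261325836), (0.08306241035461426, 0.05382020026445389), 61.55810546875)
nut zmax 0.027 n 366 mean [0.4232 0.1462] mec [0.4229 0.1459 0.0254] bbox [0.4234 0.1459]
blue 2525 ((0.47862765192985535, 0.33105653524398804), (0.14992724359035492, 0.09160851687192917), 80.86432647705078) rim z [0.0007 0.0033 0.0188]
red 2595 ((0.4412948787212372, -0.3662990927696228), (0.1588285267353058, 0
[... 839 characters left out ...]
59181, 0.027552060782909393), 64.86524200439453)
  foot rect ((0.545548677444458, -0.13318532705307007), (0.07980822026729584, 0.027749164029955864), 64.2925033569336)
nut zmax 0.0262 n 252 mean [0.4216 0.1428] mec [0.4223 0.145  0.0269] bbox [0.4227 0.1448]
blue 1233 ((0.4773440361022949, 0.33128175139427185), (0.1557139754295349, 0.09179703146219254), 80.85143280029297) rim z [0.001  0.0037 0.0187]
red 4969 ((0.44120264053344727, -0.36399754881858826), (0.15004752576351166, 0.09313485026359558), 82.82587432861328) rim z [0.0011 0.0031 0.0185]
yellow 1825 ((0.6752555966377258, -0.02744372934103012), (0.09383153915405273, 0.15247753262519836), 1.1523189544677734) rim z [0.0007 0.0031 0.0179]
```

```bash
python3 - <<'E'
import cv2
a=cv2.imread("pics/top0.png")[195:295,190:350]; b=cv2.imread("pics/side0.png")[170:310,170:330]
cv2.imwrite("pics/crop0.png",cv2.resize(a,None,fx=4.9,fy=4.9,interpolation=cv2.INTER_CUBIC))
E
```

```text
(no output)
```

View pics/crop0.png

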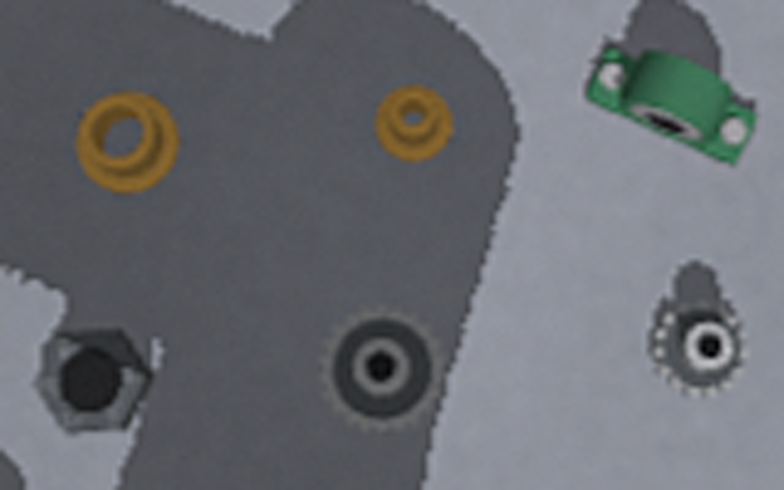

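Positions from depth, with both cameras agreeing within about 2 mm:

| Item | x, y (m) | Long axis |
|---|---|---|
| Large gear | .425, .011 | – |
| Small gear | .430, -.1385 | – |
| Large bushing | .537, .132 | – |
| Small bushing | .5425, -.007 | – |
| Block | .546, -.133 | 64° |
| Blue tray | .478, .331 | 81° |
| Red tray | .441, -.365 | 83° |
| Yellow tray | .676, -.0275 | 91° |

The crop confirms all of these are upright. I'll start with the large gear.

step_arm:
  series: "0 0 -6.6 .021 -.0425 -.01 .0854;0 0 -6.6 .021 -.0425 -.01 .0854;0 0 -6.6 .021 -.0425 -.01 .0854;0 0 -6.6 .021 -.0425 -.01 .0854;0 0 -6.6 .021 -.0425 -.01 .0854;0 0 -6.6 .021 -.0425 -.01 .0854;0 0 -6.6 .021 -.0425 -.01 .0854;0 0 -6.6 .021 -.0425 -.01 .0854;0 0 -6.6 .021 -.0425 -.01 .0854;0 0 -6.6 .021 -.0425 -.01 .0854;0 0 -6.6 .021 -.0425 -.01 .0854;0 0 -6.6 .021 -.0425 -.01 .0854"
  squeeze: 40

```text
clock: 2.5
position: [0.4265, 0.0102, 0.1302]
orientation: [180.0, -0.0, 82.1]
ft_force: [1.0, 0.5, 0.9]
gripper_width: 1.0
finger_force: 0.0
```

step_arm:
  series: "0 0 0 -.001 0 -.024 .0854;0 0 0 0 0 -.024 .07;0 0 0 0 0 -.024 .06;0 0 0 0 0 -.016 .05;0 0 0 0 0 -.008 .05;0 0 0 0 0 0 .05"

```text
clock: 3.25
position: [0.4249, 0.0118, 0.0343]
orientation: [-180.0, 0.0, 82.4]
ft_force: [0.7, -0.2, 0.1]
gripper_width: 0.587
finger_force: 0.0
```

step_arm:
  series: "0 0 0 0 0 0 .02;0 0 0 0 0 0 .02;0 0 0 0 0 0 .02;0 0 0 0 0 0 .02;0 0 0 0 0 .005 .02;0 0 0 0 0 .01 .02"

```text
clock: 4.0
position: [0.4245, 0.0118, 0.0493]
orientation: [-179.9, 0.0, 82.4]
ft_force: [0.2, -0.2, -3.8]
gripper_width: 0.289
finger_force: 39.5
```

step_arm:
  series: "0 0 0 0 0 .03 .02;0 0 0 0 0 .04 .02;0 0 0 .004 .0256 .01 .02;0 0 0 .006 .0325 0 .02;0 0 0 .006 .0325 0 .02;0 0 0 .006 .0325 0 .02;0 0 0 .006 .0325 0 .02;0 0 0 .006 .0325 0 .02;0 0 0 .006 .0325 0 .02;0 0 0 .006 .0325 0 .02;0 0 0 .002 .0325 0 .02;0 0 0 0 0 0 .02"

```text
clock: 5.5
position: [0.4728, 0.2991, 0.1292]
orientation: [-180.0, 0.0, 82.5]
ft_force: [-0.1, -1.2, -3.3]
gripper_width: 0.289
finger_force: 39.9
```

step_arm:
  series: "0 0 0 0 -.001 -.03 .02;0 0 0 0 0 -.03 .02;0 0 0 0 0 -.02 .02;0 0 0 0 0 -.008 .02;0 0 0 0 0 -.002 .02;0 0 0 0 0 0 .02"

```text
clock: 6.25
position: [0.4734, 0.2964, 0.0402]
orientation: [180.0, -0.0, 82.4]
ft_force: [-0.2, -0.4, -3.4]
gripper_width: 0.287
finger_force: 39.9
```

```bash
python3 - <<'E'
from h import *
I,D=arm.grab_frame("side"); cv2.imwrite("pics/s1.png",cv2.resize(I[110:250,100:300,::-1],None,fx=4,fy=4,interpolation=cv2.INTER_CUBIC))
print(arm.read_state()['position'])
E
```

```text
[0.47340365 0.29654596 0.04028974]
```

View pics/s1.png

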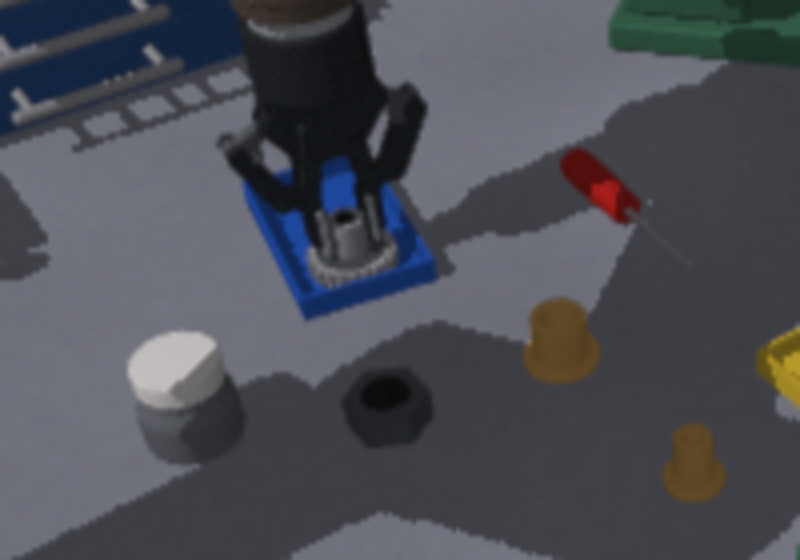

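The gear, at crop (350, 250), is inside the blue tray and clear of the walls. I'll lower it the last 3 mm and check for contact.

step_arm:
  series: "0 0 0 0 0 -.0015 .02;0 0 0 0 0 -.001 .02;0 0 0 0 0 0 .02;0 0 0 0 0 0 .02"

```text
clock: 6.8
position: [0.4733, 0.2966, 0.0383]
orientation: [179.9, -0.1, 82.4]
ft_force: [-2.6, -1.0, 6.4]
gripper_width: 0.288
finger_force: 40.9
```

Contact felt (about 10 N upward), so I'm releasing it and going to the small gear.

step_arm:
  series: "0 0 0 0 0 0 .027;0 0 0 0 0 0 .03;0 0 0 0 0 0 .036;0 0 0 0 0 0 .042;0 0 0 0 0 .01 .042;0 0 0 0 0 .025 .042;0 0 0 0 0 .04 .06;0 0 0 0 0 .02 .06"

```text
clock: 7.8
position: [0.4736, 0.2968, 0.1348]
orientation: [179.9, -0.1, 82.4]
ft_force: [-0.3, 0.1, 0.4]
gripper_width: 0.709
finger_force: 0.0
```

step_arm:
  series: "0 0 0 -.004 -.0395 0 .0854;0 0 0 -.004 -.0395 0 .0854;0 0 0 -.004 -.0395 0 .0854;0 0 0 -.004 -.0395 0 .0854;0 0 0 -.004 -.0395 0 .0854;0 0 0 -.004 -.0395 0 .0854;0 0 0 -.004 -.0395 0 .0854;0 0 0 -.004 -.0395 0 .0854;0 0 0 -.004 -.0395 0 .0854;0 0 0 -.004 -.0395 0 .0854;0 0 0 -.004 -.0395 0 .0854;0 0 0 0 0 0 .07"

```text
clock: 9.3
position: [0.4287, -0.1401, 0.1325]
orientation: [180.0, 0.0, 82.2]
ft_force: [-0.6, 0.2, -0.3]
gripper_width: 0.825
finger_force: 0.0
```

step_arm:
  series: "0 0 0 .001 0 -.024 .06;0 0 0 0 0 -.024 .05;0 0 0 0 0 -.024 .05;0 0 0 0 0 -.016 .05;0 0 0 0 0 -.010 .05;0 0 0 0 0 0 .05;0 0 0 0 0 0 .05"

```text
clock: 10.18
position: [0.4304, -0.1382, 0.0346]
orientation: [179.9, 0.0, 82.4]
ft_force: [-0.2, 0.1, 0.4]
gripper_width: 0.589
finger_force: 0.0
```

step_arm:
  series: "0 0 0 0 0 0 .015;0 0 0 0 0 0 .015;0 0 0 0 0 0 .015;0 0 0 0 0 0 .015;0 0 0 0 0 .005 .015;0 0 0 0 0 .01 .015;0 0 0 0 0 .03 .015;0 0 0 0 0 .03 .015;0 0 0 0 0 .02 .015;0 0 0 0 0 0 .015"

```text
clock: 11.42
position: [0.4307, -0.1384, 0.1304]
orientation: [179.8, 0.0, 82.4]
ft_force: [0.9, 0.3, -3.1]
gripper_width: 0.239
finger_force: 39.3
```

step_arm:
  series: "0 0 0 .0045 .0422 0 .015;0 0 0 .0045 .0422 0 .015;0 0 0 .0045 .0422 0 .015;0 0 0 .0045 .0422 0 .015;0 0 0 .0045 .0422 0 .015;0 0 0 .0045 .0422 0 .015;0 0 0 .0045 .0422 0 .015;0 0 0 .0045 .0422 0 .015;0 0 0 .0045 .0422 0 .015;0 0 0 .0045 .0422 0 .015;0 0 0 .0045 .0422 0 .015;0 0 0 .0045 .0422 0 .015"

```text
clock: 12.92
position: [0.4835, 0.3694, 0.1273]
orientation: [-179.9, 0.1, 82.4]
ft_force: [0.2, -0.1, -2.2]
gripper_width: 0.238
finger_force: 39.4
```

step_arm:
  series: "0 0 0 0 0 0 .015;0 0 0 0 0 0 .015;0 0 0 0 0 -.03 .015;0 0 0 0 0 -.03 .015;0 0 0 0 0 -.02 .015;0 0 0 0 0 -.008 .015;0 0 0 0 0 0 .015;0 0 0 0 0 0 .015"

```text
clock: 13.92
position: [0.4845, 0.3686, 0.042]
orientation: [179.9, -0.1, 82.4]
ft_force: [-0.1, -1.5, -2.3]
gripper_width: 0.245
finger_force: 39.5
```

step_arm:
  series: "0 0 0 0 0 -.0015 .015;0 0 0 0 0 -.0015 .015;0 0 0 0 0 -.001 .015;0 0 0 0 0 0 .015;0 0 0 0 0 0 .015"

```text
clock: 14.55
position: [0.484, 0.3684, 0.0375]
orientation: [180.0, -0.0, 82.4]
ft_force: [-3.4, -2.5, 5.3]
gripper_width: 0.244
finger_force: 40.2
```

step_arm:
  series: "0 0 0 0 0 0 .023;0 0 0 0 0 0 .026;0 0 0 0 0 0 .032;0 0 0 0 0 0 .038;0 0 0 0 0 .01 .038;0 0 0 0 0 .025 .038;0 0 0 0 0 .04 .06;0 0 0 0 0 .02 .06"

```text
clock: 15.55
position: [0.4845, 0.3687, 0.135]
orientation: [179.9, -0.1, 82.4]
ft_force: [0.6, 0.6, -0.3]
gripper_width: 0.707
finger_force: 0.0
```

step_arm:
  series: "0 0 0 .007 -.0295 0 .0854;0 0 0 .007 -.0295 0 .0854;0 0 0 .007 -.0295 0 .0854;0 0 0 .007 -.0295 0 .0854;0 0 0 .007 -.0295 0 .0854;0 0 0 .007 -.0295 0 .0854;0 0 0 .007 -.0295 0 .0854;0 0 0 .004 -.0295 0 .0854;0 0 0 0 0 0 .0854;0 0 0 0 0 0 .0854"

```text
clock: 16.8
position: [0.537, 0.1326, 0.1323]
orientation: [180.0, -0.0, 82.4]
ft_force: [0.5, -0.0, 0.3]
gripper_width: 1.0
finger_force: 0.0
```

Lowering to about z = .031 for the large bushing.

step_arm:
  series: "0 0 0 0 0 -.024 .07;0 0 0 0 0 -.024 .06;0 0 0 0 0 -.024 .06;0 0 0 0 0 -.018 .06;0 0 0 0 0 -.012 .06;0 0 0 0 0 0 .06;0 0 0 0 0 0 .06"

```text
clock: 17.68
position: [0.5374, 0.1324, 0.0306]
orientation: [179.9, -0.0, 82.4]
ft_force: [0.3, 0.7, 0.0]
gripper_width: 0.698
finger_force: 0.0
```

step_arm:
  series: "0 0 0 0 0 0 .03;0 0 0 0 0 0 .03;0 0 0 0 0 0 .03;0 0 0 0 0 0 .03;0 0 0 0 0 .005 .03;0 0 0 0 0 .01 .03;0 0 0 0 0 .03 .03;0 0 0 0 0 .03 .03;0 0 0 0 0 .025 .03;0 0 0 0 0 0 .03"

```text
clock: 18.92
position: [0.538, 0.1325, 0.132]
orientation: [179.8, -0.1, 82.4]
ft_force: [0.8, 0.2, -1.3]
gripper_width: 0.405
finger_force: 40.2
```

step_arm:
  series: "0 0 0 -.0085 -.0444 0 .03;0 0 0 -.0085 -.0444 0 .03;0 0 0 -.0085 -.0444 0 .03;0 0 0 -.0085 -.0444 0 .03;0 0 0 -.0085 -.0444 0 .03;0 0 0 -.0085 -.0444 0 .03;0 0 0 -.0085 -.0444 0 .03;0 0 0 -.0085 -.0444 0 .03;0 0 0 -.0085 -.0444 0 .03;0 0 0 -.0085 -.0444 0 .03;0 0 0 -.0085 -.0444 0 .03;0 0 0 -.0085 -.0444 0 .03"

```text
clock: 20.42
position: [0.4341, -0.4016, 0.1283]
orientation: [-179.9, -0.1, 82.4]
ft_force: [0.5, 0.3, -0.4]
gripper_width: 0.408
finger_force: 40.2
```

step_arm:
  series: "0 0 0 0 0 0 .03;0 0 0 0 0 0 .03;0 0 0 0 0 -.03 .03;0 0 0 0 0 -.03 .03;0 0 0 0 0 -.025 .03;0 0 0 0 0 -.008 .03;0 0 0 0 0 0 .03;0 0 0 0 0 0 .03"

```text
clock: 21.42
position: [0.4356, -0.4007, 0.0381]
orientation: [179.9, 0.1, 82.4]
ft_force: [0.2, 0.1, -1.1]
gripper_width: 0.404
finger_force: 40.3
```

```bash
python3 - <<'E'
from h import *
I,D=arm.grab_frame("side"); cv2.imwrite("pics/s2.png",cv2.resize(I[250:420,240:440,::-1],None,fx=3.5,fy=3.5,interpolation=cv2.INTER_CUBIC))
print(arm.read_state()['position'])
E
```

```text
[ 0.4355426  -0.40084853  0.03810592]
```

View pics/s2.png

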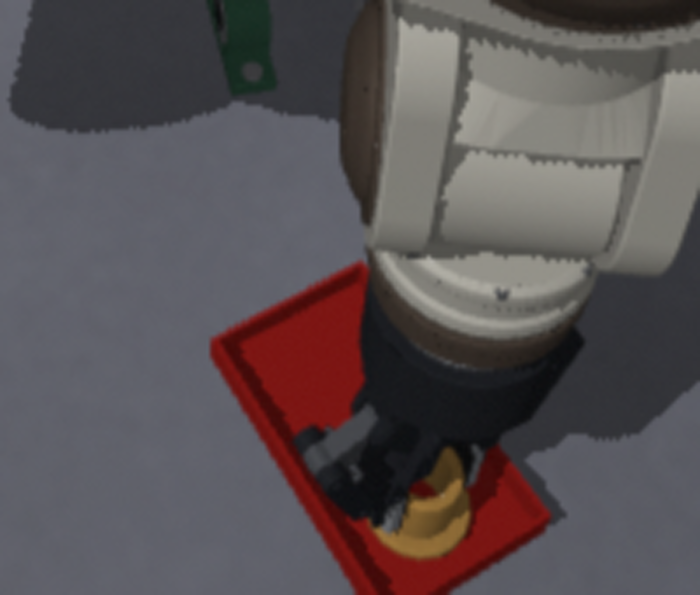

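The bushing at crop (425, 525) is over the red tray's far half, clear of the walls. I'll lower it gently.

step_arm:
  series: "0 0 0 0 0 -.0015 .03;0 0 0 0 0 -.0015 .03;0 0 0 0 0 -.001 .03;0 0 0 0 0 0 .03;0 0 0 0 0 0 .03"

```text
clock: 22.1
position: [0.435, -0.4007, 0.0338]
orientation: [180.0, 0.0, 82.4]
ft_force: [-2.3, 2.2, 6.5]
gripper_width: 0.41
finger_force: 41.0
```

step_arm:
  series: "0 0 0 0 0 0 .037;0 0 0 0 0 0 .04;0 0 0 0 0 0 .043;0 0 0 0 0 0 .046;0 0 0 0 0 .01 .046;0 0 0 0 0 .025 .046;0 0 0 0 0 .04 .06;0 0 0 0 0 .02 .06"

```text
clock: 23.1
position: [0.4355, -0.401, 0.1309]
orientation: [179.9, 0.1, 82.4]
ft_force: [1.0, -0.4, -0.3]
gripper_width: 0.706
finger_force: 0.0
```

step_arm:
  series: "0 0 0 .0107 .0394 0 .07;0 0 0 .0107 .0394 0 .07;0 0 0 .0107 .0394 0 .07;0 0 0 .0107 .0394 0 .07;0 0 0 .0107 .0394 0 .07;0 0 0 .0107 .0394 0 .07;0 0 0 .0107 .0394 0 .07;0 0 0 .0107 .0394 0 .07;0 0 0 .0107 .0394 0 .07;0 0 0 .0107 .0394 0 .07;0 0 0 0 0 0 .07;0 0 0 0 0 0 .07"

```text
clock: 24.6
position: [0.5419, -0.0067, 0.1283]
orientation: [180.0, 0.0, 82.4]
ft_force: [-0.3, 0.1, 0.5]
gripper_width: 0.823
finger_force: 0.0
```

step_arm:
  series: "0 0 0 0 0 -.024 .06;0 0 0 0 0 -.024 .05;0 0 0 0 0 -.024 .05;0 0 0 0 0 -.016 .05;0 0 0 0 0 -.010 .05;0 0 0 0 0 0 .05;0 0 0 0 0 0 .05"

```text
clock: 25.48
position: [0.5424, -0.0066, 0.0306]
orientation: [179.9, -0.0, 82.4]
ft_force: [0.0, 0.4, 0.2]
gripper_width: 0.585
finger_force: 0.0
```

step_arm:
  series: "0 0 0 0 0 0 .018;0 0 0 0 0 0 .018;0 0 0 0 0 0 .018;0 0 0 0 0 0 .018;0 0 0 0 0 .005 .018;0 0 0 0 0 .01 .018;0 0 0 0 0 .03 .018;0 0 0 0 0 .03 .018;0 0 0 0 0 .025 .018;0 0 0 0 0 0 .018"
  squeeze: 30

```text
clock: 26.72
position: [0.543, -0.0066, 0.1321]
orientation: [179.8, -0.0, 82.4]
ft_force: [0.8, 0.0, -1.3]
gripper_width: 0.271
finger_force: 29.6
```

step_arm:
  series: "0 0 0 -.0097 -.0323 0 .018;0 0 0 -.0097 -.0323 0 .018;0 0 0 -.0097 -.0323 0 .018;0 0 0 -.0097 -.0323 0 .018;0 0 0 -.0097 -.0323 0 .018;0 0 0 -.0097 -.0323 0 .018;0 0 0 -.0097 -.0323 0 .018;0 0 0 -.0097 -.0323 0 .018;0 0 0 -.0097 -.0323 0 .018;0 0 0 -.0097 -.0323 0 .018;0 0 0 0 0 0 .018;0 0 0 0 0 0 .018"

```text
clock: 28.22
position: [0.4447, -0.329, 0.1289]
orientation: [-179.9, -0.1, 82.3]
ft_force: [0.6, 0.8, -1.4]
gripper_width: 0.272
finger_force: 29.6
```

step_arm:
  series: "0 0 0 0 0 -.03 .018;0 0 0 0 0 -.03 .018;0 0 0 0 0 -.025 .018;0 0 0 0 0 -.006 .018;0 0 0 0 0 0 .018;0 0 0 0 0 0 .018"

```text
clock: 28.98
position: [0.4456, -0.3297, 0.04]
orientation: [179.9, 0.0, 82.4]
ft_force: [-1.2, -0.1, -1.2]
gripper_width: 0.273
finger_force: 29.6
```

step_arm:
  series: "0 0 0 0 0 -.002 .018;0 0 0 0 0 -.002 .018;0 0 0 0 0 -.0015 .018;0 0 0 0 0 0 .018;0 0 0 0 0 0 .018"

```text
clock: 29.6
position: [0.445, -0.3296, 0.0336]
orientation: [180.0, 0.0, 82.4]
ft_force: [-1.2, 2.4, 4.2]
gripper_width: 0.275
finger_force: 30.0
```

step_arm:
  series: "0 0 0 0 0 0 .025;0 0 0 0 0 0 .028;0 0 0 0 0 0 .034;0 0 0 0 0 0 .04;0 0 0 0 0 .01 .04;0 0 0 0 0 .025 .04;0 0 0 0 0 .04 .06;0 0 0 0 0 .03 .06"

```text
clock: 30.6
position: [0.4452, -0.3297, 0.1408]
orientation: [179.9, 0.0, 82.4]
ft_force: [-1.0, -0.3, -0.2]
gripper_width: 0.702
finger_force: 0.0
```

step_arm:
  series: "0 0 -3 .0126 .0245 0 .07;0 0 -3 .0126 .0245 0 .07;0 0 -3 .0126 .0245 0 .07;0 0 -3 .0126 .0245 0 .07;0 0 -3 .0126 .0245 0 .07;0 0 -3 .0126 .0245 0 .07;0 0 0 .0126 .0245 0 .07;0 0 0 .0126 .0245 0 .07;0 0 0 0 0 0 .07;0 0 0 0 0 0 .07"

```text
clock: 31.85
position: [0.5456, -0.1338, 0.1387]
orientation: [180.0, 0.0, 64.4]
ft_force: [0.2, 0.0, -0.3]
gripper_width: 0.819
finger_force: 0.0
```

```bash
python3 - <<'E'
from h import *
for n in("side","top"):
    I,D=arm.grab_frame(n); np.savez(n+"1.npz",I=I,D=D)
    cv2.imwrite(f"pics/{n}3.png",I[:,:,::-1])
E
```

```text
(no output)
```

View pics/side3.png

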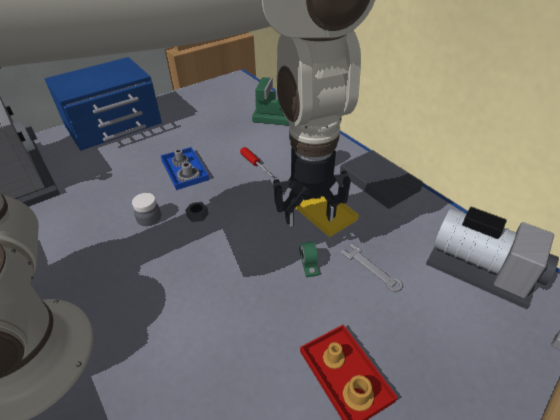

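Both gears stand in the blue tray at (178, 165) and both bushings in the red tray at (345, 375). The gripper is above the block at (308, 258), so I'm grasping that next.

step_arm:
  series: "0 0 0 0 .0005 -.024 .06;0 0 0 0 0 -.024 .05;0 0 0 0 0 -.024 .05;0 0 0 0 0 -.02 .05;0 0 0 0 0 -.010 .05;0 0 0 0 0 0 .05;0 0 0 0 0 0 .05"

```text
clock: 32.83
position: [0.5462, -0.1333, 0.0372]
orientation: [179.9, -0.0, 64.3]
ft_force: [0.1, -0.5, -0.0]
gripper_width: 0.581
finger_force: 0.0
```

step_arm:
  series: "0 0 0 0 0 0 .02;0 0 0 0 0 0 .02;0 0 0 0 0 0 .02;0 0 0 0 0 0 .02;0 0 0 0 0 .005 .02;0 0 0 0 0 .01 .02;0 0 0 0 0 .03 .02;0 0 0 0 0 .03 .02;0 0 0 0 0 .025 .02;0 0 0 0 0 0 .02"
  squeeze: 60

```text
clock: 34.08
position: [0.5467, -0.1332, 0.1384]
orientation: [179.8, -0.0, 64.4]
ft_force: [-0.5, 0.4, -4.8]
gripper_width: 0.294
finger_force: 59.7
```

step_arm:
  series: "0 0 3 .0144 .0117 0 .02;0 0 3 .0144 .0117 0 .02;0 0 3 .0144 .0117 0 .02;0 0 3 .0144 .0117 0 .02;0 0 3 .0144 .0117 0 .02;0 0 3 .0144 .0117 0 .02;0 0 3 .0144 .0117 0 .02;0 0 3 .0144 .0117 0 .02;0 0 3 .0144 .0117 0 .02;0 0 0 0 0 0 .02;0 0 0 0 0 0 .02"

```text
clock: 35.45
position: [0.6752, -0.0277, 0.136]
orientation: [-180.0, 0.0, 91.4]
ft_force: [-0.6, 0.8, -3.6]
gripper_width: 0.297
finger_force: 59.9
```

step_arm:
  series: "0 0 0 0 0 -.03 .02;0 0 0 0 0 -.03 .02;0 0 0 0 0 -.025 .02;0 0 0 0 0 -.005 .02;0 0 0 0 0 0 .02;0 0 0 0 0 0 .02"

```text
clock: 36.2
position: [0.676, -0.0279, 0.0479]
orientation: [179.9, 0.0, 91.3]
ft_force: [-0.4, 0.4, -2.2]
gripper_width: 0.296
finger_force: 59.8
```

```bash
python3 - <<'E'
from h import *
I,D=arm.grab_frame("side"); cv2.imwrite("pics/s4.png",cv2.resize(I[150:260,260:400,::-1],None,fx=4,fy=4,interpolation=cv2.INTER_CUBIC))
E
```

```text
(no output)
```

View pics/s4.png

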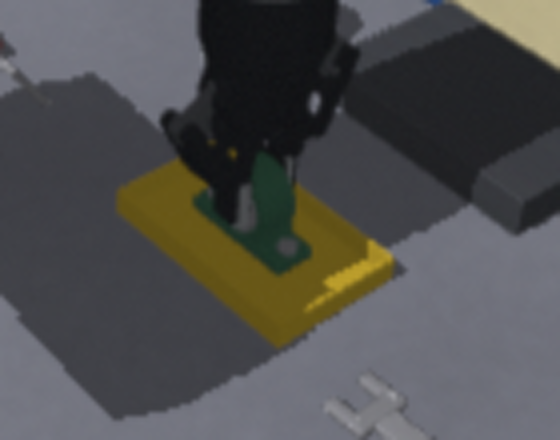

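The block at crop (265, 220) is over the yellow tray, aligned and centred. Lowering.

step_arm:
  series: "0 0 0 0 0 -.004 .02;0 0 0 0 0 -.002 .02;0 0 0 0 0 -.001 .02;0 0 0 0 0 -.001 .02;0 0 0 0 0 0 .02;0 0 0 0 0 0 .02"

```text
clock: 37.0
position: [0.6754, -0.0278, 0.0402]
orientation: [179.9, 0.0, 91.4]
ft_force: [-4.9, 0.3, 9.8]
gripper_width: 0.293
finger_force: 61.9
```

step_arm:
  series: "0 0 0 0 0 0 .027;0 0 0 0 0 0 .03;0 0 0 0 0 0 .036;0 0 0 0 0 0 .042;0 0 0 0 0 .01 .042;0 0 0 0 0 .025 .042;0 0 0 0 0 .04 .06;0 0 0 0 0 .04 .06"

```text
clock: 38.0
position: [0.6752, -0.0277, 0.1552]
orientation: [180.0, 0.0, 91.4]
ft_force: [1.4, 0.0, 0.5]
gripper_width: 0.703
finger_force: 0.0
```

step_arm:
  series: "0 0 0 -.05 .02 .02 .06;0 0 0 -.05 .02 .02 .06;0 0 0 -.05 .02 .02 .06;0 0 0 -.05 .02 .02 .06;0 0 0 -.05 .02 .02 .06;0 0 0 -.03 .02 .02 .06;0 0 0 0 0 0 .06;0 0 0 0 0 0 .06"

```text
clock: 39.0
position: [0.3957, 0.0922, 0.2735]
orientation: [179.9, -0.0, 91.4]
ft_force: [-0.3, -0.7, -0.6]
gripper_width: 0.703
finger_force: 0.0
```

```bash
python3 - <<'E'
from h import *
I,D=arm.grab_frame("side"); cv2.imwrite("pics/s5.png",I[:,:,::-1])
P=cloud("side",D)
for k,(x,y,r) in dict(lg=(.473,.297,.02),sg=(.484,.3685,.02),lb=(.435,-.4007,.022),sb=(.445,-.3296,.015),blk=(.675,-.028,.04),nut=(.4225,.146,.03)).items():
    m=(D>0)&(np.hypot(P[...,0]-x,P[...,1]-y)<r)&(P[...,2]<.08)
    if m.sum(): z=P[m][:,2]; t=P[m][z>z.max()-.006]; print(k,z.max().round(4),t.mean(0).round(4))
E
```

```text
lg 0.0455 [0.4724 0.2942 0.042 ]
sg 0.0462 [0.4814 0.3658 0.0425]
lb 0.043 [ 0.4335 -0.4016  0.0391]
sb 0.0421 [ 0.4436 -0.3301  0.0388]
blk 0.059 [ 0.6734 -0.0281  0.0561]
nut 0.0263 [0.4219 0.1445 0.0231]
```

View pics/s5.png

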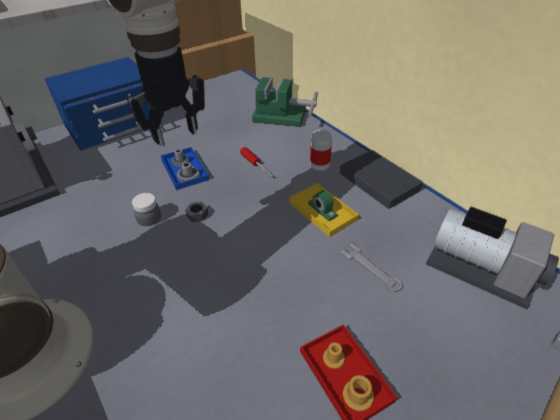

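The picture shows all five parts standing in their trays: gears in blue at (180, 165), bushings in red at (348, 375) and the block in yellow at (322, 205). The nut hasn't moved from (197, 211), and the gripper is clear.

```bash
python3 -c "
from bench import arm
print(arm.hand_in())"
```

```text
the job is handed in; nothing more can be done
None
```

The job is handed in: all five parts stand upright in their trays (gears in blue, bushings in red, block in yellow), the hex nut was left where it lay, and the arm finished at about 39 s.

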